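Set out a jeweller's bench for doming discs

ROBOT

A 6-joint arm with a two-finger parallel gripper is mounted at the origin on the work surface. World frame = base frame: x ahead of the robot, y to its left, z up, the work surface at z = 0. Lengths are in m, angles in rad, forces in N, time in s.
With the tool pointing down it reaches from about 0.35 to 0.775 m from the base axis. Payload 7.3 kg.
Tool frame: the origin (TCP) lies at the centre of the arm's flange, where the gripper is bolted on; the fingertips stand 178 mm ahead of it and the grasp point (between the pads) lies 159 mm ahead of it (tip_extent is the distance from the TCP to the fingertips, in m); z points along the fingers, y is the line along which they close (so a half turn about z gives the same grasp; the last joint's range is limited). The gripper opens to 92 mm and grips with 3 to 60 N. Pads are 19 mm wide; open, the fingers measure 130 mm over their backs; the gripper's body (75 mm by 190 mm) begins 47 mm behind the grasp point.
Start: joints at [1.057, 0.342, 1.524, -0, 1.275, -0.146], TCP at [0.189, 0.49, 0.405] pointing down, gripper open.
Joint ranges: [-2.53, 2.53], [-0.77, 2.02], [0.04, 2.7], [-1, 4.14], [0.28, 2.66], [-3.11, 3.11]. Speed limits (rad/s): [2.57, 2.57, 3.14, 3.14, 3.14, 3.14].

INTERFACE

Orientations are given as [roll, pitch, yaw] about the fixed x, y, z axes, in that order (R = Rz(yaw) Ry(pitch) Rx(roll)).
In Python, from cell import * gives the robot as it stands.
- The arm moves only by the tool arm_command, never from a script. Its arguments are lists of equal length, an entry for each row: "xyz": the shift along the world's x, y, z in mm, a list of three; "spin": the turn about the world's z in degrees. In form: {"xyz": [[tx, ty, tz], ...], "spin": [spin, ...]}. A call has 1 to 20 rows; each row shifts and turns the commanded pose from where the row before left it; what a row does not reach is not made up. A row lasts 1/10 s, in which the tool goes at most 50 mm and 8.59 degrees, less where a joint would pass 70% of its speed; a pose out of reach is approached as far as the arm can. A call with a gripper value outside its range is refused whole. "jaw" is the opening, from -1 (shut) to 1 (fully open), set as the call begins (left out, the last holds). The fingers move at their own pace and stop on an object; "squeeze" is the grip in N (left out, the last holds). Time passes only in rows, so rows that do not move let the fingers close. It gives the time, the measured TCP pose, the force, the opening and the grip force at its end, in the units of the state.
- observe(): the state, without advancing time (a new reading comes with each control period).
- read_camera(name): name is "scene" or "top" or "wrist"; returns a dict with "img" (400x640x3 uint8, red, green, blue), "depth" (400x640 float32, m along the optical axis (not along the pixel's ray), 0 where there is no reading), "fx", "fy", "cx", "cy" (pixels), "world_from_camera" (4x4, takes a point from camera to world coordinates). Camera axes: x right, y up, looking along -z (the intrinsics and any distortion apply to the point x, -y, -z); pixel columns grow to the right and rows downward; lengths in m; the calibration is good to about 2 mm. A picture is of the moment at which its call begins.
- hand_in(): hands the job in; it is judged then, once.
The state is a dict: "time": time; "qpos": joint angles; "qvel": joint speeds; "joint_efforts": joint torques, N m; "tool_pos": TCP position; "tool_rot": TCP orientation; "contact_force": force on the tool from outside, world axes, zero at the start; "torque": the same for the moment, N m; "opening": finger opening in m; "grip_force": force on a finger pad.
Only numpy, scipy, OpenCV 4.12 (cv2) and the standard library are available. Lean on these libraries where they do the work, as an engineer would, in place of code of your own. Each camera call takes 0.05 s, during which the arm holds its last target. There are 200 camera calls.

TASK

Set the bench out for doming: put the wooden doming block in the middle of the square steel bench block with its sides squared to the steel block's sides, and on the long pale board stand the large tin in the middle of the left-hand marked ring (left as the robot sees it, facing the board), the steel cone upright in the middle of the right-hand ring, and the spool of copper wire midway between the two rings. Then stack the small tin centrally on top of the large tin. Leave the little amber bottle and the brown bar of polishing compound where they are, and let go of everything.

Things in the scene. Friction and masses are not known exactly. Their poses are not given: they have to be found in the camera images.
- doming_block: Loose doming block of dark wood, 46 x 46 mm square, 40 mm high, with a round hollow 30 mm wide and 12 mm deep in its top; about 90 g. Starts upright on the table at any yaw. Origin: centre of its underside; z is up. x and y are square to its sides.
- large_tin: Loose round closed aluminium tin, the wider of the two: 56 mm across, 26 mm high, flat lid; about 70 g. Starts upright on the table. Origin: centre of its underside; z is up.
- small_tin: Loose round closed aluminium tin, the narrower of the two: 40 mm across, 20 mm high; about 40 g. Starts upright on the table. Origin: centre of its underside; z is up.
- spool: Loose spool of copper wire standing on end, white flanges 40 mm across, 44 mm high; it can be gripped anywhere as a 40 mm cylinder; about 120 g. Starts upright on the table. Origin: centre of its underside; z is up.
- cone: Loose steel cone (bezel mandrel) standing upright: a straight cylindrical foot 36 mm across and 34 mm high, then tapering to 12 mm across at the top, 62 mm high overall; about 200 g. Origin: centre of its underside; z is up.
- board: Fixed pale wooden board lying flat, 90 mm (its x) by 260 mm (its y), 12 mm thick, turned by up to 0.3 rad, left or right of the steel block. Origin: centre of its underside, on the table; its y runs along it to the robot's left. Two flat dark rings, 62 mm across, are marked on top, centred at x = 0, y = +85 mm (left-hand) and y = -85 mm (right-hand).
- bench_block: Fixed square bright steel bench block lying flat, 85 x 85 mm, 18 mm thick, turned by up to 0.75 rad. Origin: centre of its underside, on the table; x and y are square to its sides.
- bottle: Bystander, loose and easily knocked over: small amber bottle with a white cap, 34 mm across, 85 mm high, standing among the loose things. Leave it. Origin: centre of its underside; z is up.
- bar: Bystander, loose: brown bar of polishing compound, 70 x 30 x 22 mm, lying flat on the table at the robot's left. Leave it. Origin: centre of its underside; z is up.
Not all that is in view belongs to the job. Leave any turquoise look-alike of the spool alone.

How it is judged:
At the end, for the whole second after the job is handed in: Doming block resting on the steel block within 13 mm of centre, square within 0.2 rad; large tin, cone and spool resting on the board within 13 mm of left ring, right ring and mid-board; small tin on the large tin within 11 mm; all upright (0.1 rad) and still (z of doming_block in the frame of bench_block between 0.014 and 0.022 m and horizontal distance between doming_block and bench_block below 0.013 m and (angle between the x axis of doming_block and the x axis of bench_block, either way round below 0.2 rad or angle between the x axis of doming_block and the y axis of bench_block, either way round below 0.2 rad) and z of large_tin in the frame of board between 0.008 and 0.016 m and x of large_tin in the frame of board between -0.013 and 0.013 m and y of large_tin in the frame of board between 0.072 and 0.098 m and z of cone in the frame of board between 0.008 and 0.016 m and x of cone in the frame of board between -0.013 and 0.013 m and y of cone in the frame of board between -0.098 and -0.072 m and z of spool in the frame of board between 0.008 and 0.016 m and x of spool in the frame of board between -0.013 and 0.013 m and y of spool in the frame of board between -0.013 and 0.013 m and z of small_tin in the frame of large_tin between 0.022 and 0.03 m and horizontal distance between small_tin and large_tin below 0.011 m and angle between each of doming_block, large_tin, small_tin, spool, cone's own z axis and vertical below 0.1 rad and linear speed of each of doming_block, large_tin, small_tin, spool, cone below 0.02 m/s); the robot touches nothing.
It fails at once if the bottle is shifted by more than 25 mm or tipped over (distance of bottle from where it was at the start of the episode above 0.025 m or angle between bottle's own z axis and vertical above 0.5 rad).
It fails at once if the bar of compound is shifted by more than 25 mm (distance of bar from where it was at the start of the episode above 0.025 m).
It also fails if it takes over 115 s, if anything falls off the work surface, if the arm or the gripper's body presses on something with over 40 N, if the wrist force passes 120 N, or if a joint passes its speed limit or range.

## Working session

There is one attempt and no reset: what is moved stays moved. The work goes in short steps, Python scripts to look and compute and a tool call to move; the robot and the scene stay as the last step left them, time stands still between calls to the robot, and variables do not carry over. Pictures are saved under pics/ and viewed, at most 14 in all, crops included, and the job is handed in when it is done.

Besides the shell and the picture viewer there is one more tool, called as a command line: name --pt "numbers of a row" for each row, then --argument value for the rest. arm_command: Moves the arm, as the interface text tells. Its arguments: {"type":"object","properties":{"xyz":{"type":"array","items":{"type":"array","items":{"type":"number"}}},"spin":{"type":"array","items":{"type":"number"}},"jaw":{"type":"number"},"squeeze":{"type":"number"}},"required":["xyz","spin"]}

```bash
mkdir -p pics; python3 - <<'E'
from cell import *
import cv2,numpy as np
s=observe();print(s)
for n in("scene","top"):
    c=read_camera(n);cv2.imwrite(f"pics/{n}0.png",c["img"][:,:,::-1]);np.savez(f"{n}0.npz",**c)
    print(n,c["fx"],c["fy"],c["cx"],c["cy"],c["world_from_camera"].round(3).tolist(),[k for k in c])
E
```

```text
{'time': 0.0, 'qpos': array([ 1.05703166e+00,  3.42748894e-01,  1.52500684e+00, -4.16388966e-06,
        1.27537538e+00, -1.45990913e-01]), 'qvel': array([ 0.00103521, -0.00128233, -0.00234515,  0.002121  ,  0.00118614,
        0.00062021]), 'joint_efforts': array([-1.88103637e-03, -4.31244206e+01, -2.44224072e+01,  7.14351330e-02,
        5.60650940e-02, -1.35426849e-04]), 'tool_pos': array([0.18867138, 0.48979318, 0.40403471]), 'tool_rot': array([-3.14006998e+00, -2.19865300e-04,  2.77381995e+00]), 'contact_force': array([0.65079871, 0.24160835, 0.13363465]), 'torque': array([-0.0446906 ,  0.03495676,  0.0212793 ]), 'grip_force': 0.0, 'opening': 0.09177067052991399}
scene 487.45844632386684 487.45844632386684 318.59429538004866 195.17963165181706 [[0.641, -0.406, 0.651, 1.236], [0.767, 0.353, -0.536, -0.552], [-0.012, 0.843, 0.537, 0.635], [0.0, 0.0, 0.0, 1.0]] ['img', 'depth', 'fx', 'fy', 'cx', 'cy', 'world_from_camera']
top 499.43345027064026 499.43345027064026 320.5410452871439 202.35106509943304 [[-0.021, 0.992, -0.124, 0.342], [-1.0, -0.023, -0.019, 0.019], [-0.021, 0.124, 0.992, 1.261], [0.0, 0.0, 0.0, 1.0]] ['img', 'depth', 'fx', 'fy', 'cx', 'cy', 'world_from_camera']
```

View pics/top0.png

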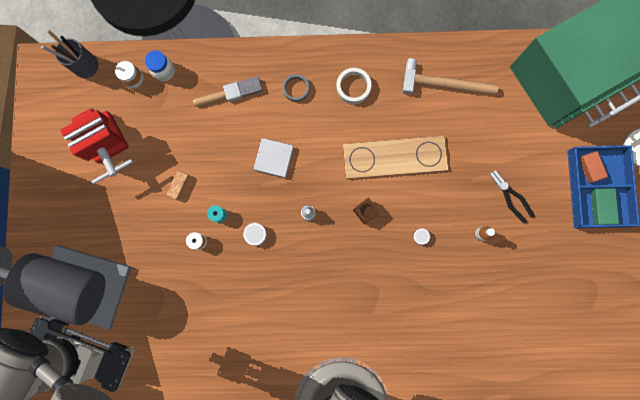

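View pics/scene0.png

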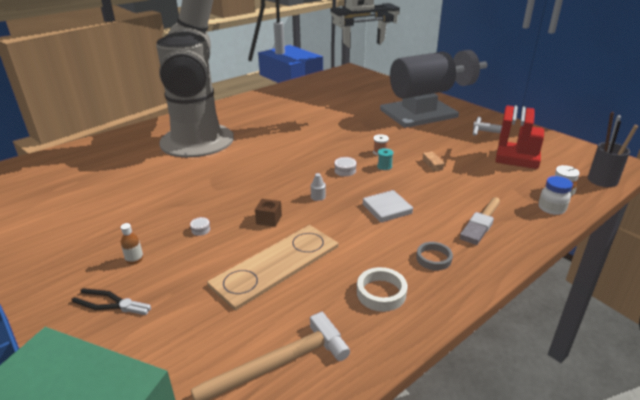

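Top view (image up is +x, left is +y): spool (196,241), turquoise decoy (216,214), large tin (255,234), cone (308,213), doming block (367,211), small tin (422,237), bottle (485,234), steel block (275,158), board (396,158), bar (178,185). The scene view agrees.

```bash
cat > h.py <<'E'
import cv2,numpy as np
def cloud(c):
    v,u=np.indices(c["depth"].shape);d=c["depth"]
    P=np.stack([(u-c["cx"])/c["fx"]*d,-(v-c["cy"])/c["fy"]*d,-d],-1)
    W=c["world_from_camera"];return P@W[:3,:3].T+W[:3,3]
def cast(c,uv,z):
    uv=np.atleast_2d(np.asarray(uv,float));W=c["world_from_camera"]
    r=np.c_[(uv[:,0]-c["cx"])/c["fx"],-(uv[:,1]-c["cy"])/c["fy"],-np.ones(len(uv))]@W[:3,:3].T
    o=W[:3,3];return (o+r*((z-o[2])/r[:,2])[:,None])[:,:2]
def top(c,seed,z,rad,tol=.006,table=0.):
    "pixels near seed whose depth height is about z: contour cast on plane z"
    P=cloud(c);v,u=np.indices(c["depth"].shape)
    m=((np.hypot(u-seed[0],v-seed[1])<rad)&(abs(P[...,2]-table-z)<tol)&(c["depth"]>0)).astype(np.uint8)
    k=max(cv2.findContours(m,0,2)[0],key=cv2.contourArea)
    mm=cv2.drawContours(np.zeros_like(m),[k],-1,1,-1)>0
    vv,uu=np.nonzero(mm);q=cast(c,np.c_[uu,vv],z)
    r=cv2.minAreaRect((q*1000).astype(np.float32))
    return dict(n=len(q),mean=q.mean(0).round(4),rect=np.round(r[0],1),size=np.round(r[1],1),ang=round(r[2],1),z=np.round(np.median(P[mm][:,2]),4))
E
python3 - <<'E'
from h import *
c=dict(np.load("top0.npz"));P=cloud(c)
print("table",[P[v,u,2].round(4) for u,v in((300,270),(340,240),(460,200),(240,190))])
for n,s,z,r in(("spool",(196,241),.044,18),("ltin",(255,234),.026,20),("cone",(308,213),.034,16),("conetop",(308,210),.058,14),("dome",(367,210),.04,20),("stin",(422,237),.02,16),("bottle",(487,233),.08,20),("bench",(275,158),.018,35),("board",(396,158),.012,65),("turq",(216,214),.044,14),("bar",(178,185),.022,22)):
    try: print(n,top(c,s,z,r))
    except Exception as e: print(n,e)
g=cv2.cvtColor(c["img"],7)
m=np.zeros_like(g);cv2.rectangle(m,(340,135),(450,182),255,-1)
cs,_=cv2.findContours(((g<110)&(m>0)).astype(np.uint8),0,2)
for k in cs:
    if len(k)>30:
        e=cv2.fitEllipse(k);print("dark",e,cast(c,e[0],.012))
a=c["img"][130:250,150:510][:,:,::-1];cv2.imwrite("pics/a.png",cv2.resize(a,None,fx=2.2,fy=2.2,interpolation=2))
E
```

```text
table [np.float64(0.0035), np.float64(0.0004), np.float64(0.0013), np.float64(0.0003)]
spool {'n': 219, 'mean': array([0.4077, 0.3537]), 'rect': array([407.6, 353.4]), 'size': array([39.7, 36.6]), 'ang': 88.8, 'z': np.float64(0.0445)}
ltin {'n': 399, 'mean': array([0.4217, 0.2079]), 'rect': array([422. , 208.2]), 'size': array([53.2, 54. ]), 'ang': 44.2, 'z': np.float64(0.0265)}
cone {'n': 65, 'mean': array([0.4704, 0.0734]), 'rect': array([471.1,  74.8]), 'size': array([32.2, 32.4]), 'ang': 88.9, 'z': np.float64(0.0359)}
conetop {'n': 50, 'mean': array([0.471 , 0.0742]), 'rect': array([470.3,  74.6]), 'size': array([17.4, 18.5]), 'ang': 62.1, 'z': np.float64(0.0586)}
dome {'n': 355, 'mean': array([ 0.473, -0.07 ]), 'rect': array([472.8, -69.7]), 'size': array([46. , 47.1]), 'ang': 36.6, 'z': np.float64(0.0381)}
stin {'n': 206, 'mean': array([ 0.4072, -0.2051]), 'rect': array([ 407.4, -205. ]), 'size': array([38.3, 37.9]), 'ang': 61.8, 'z': np.float64(0.0201)}
bottle {'n': 42, 'mean': array([ 0.41  , -0.3547]), 'rect': array([ 410.3, -355.6]), 'size': array([18.8, 14.1]), 'ang': 88.7, 'z': np.float64(0.0837)}
bench {'n': 1104, 'mean': array([0.6156, 0.1602]), 'rect': array([615.5, 160.1]), 'size': array([86.1, 85.6]), 'ang': 74.6, 'z': np.float64(0.0183)}
board {'n': 3581, 'mean': array([ 0.6102, -0.1494]), 'rect': array([ 611.3, -149. ]), 'size': array([ 93.3, 259.6]), 'ang': 3.4, 'z': np.float64(0.0121)}
turq {'n': 211, 'mean': array([0.4737, 0.3024]), 'rect': array([472.8, 302.2]), 'size': array([39.8, 37.1]), 'ang': 88.7, 'z': np.float64(0.0443)}
bar {'n': 331, 'mean': array([0.5503, 0.4044]), 'rect': array([550.1, 403.7]), 'size': array([32.3, 69.5]), 'ang': 65.7, 'z': np.float64(0.0222)}
dark ((457.1229553222656, 174.35911560058594), (36.02785110473633, 39.33488082885742), 0.0) [[ 0.56145041 -0.30379047]]
```

View pics/a.png

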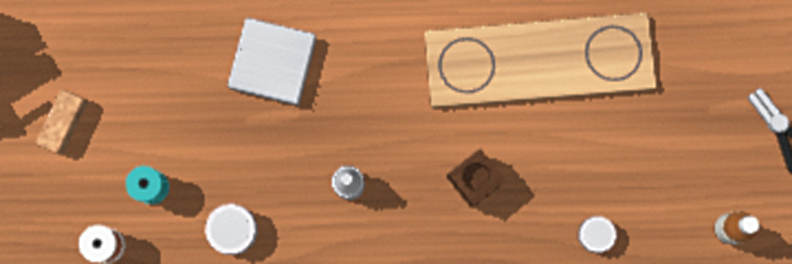

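Sizes and heights agree with the given ones: block 46x47 mm, steel 86x86 mm, board 93x260 mm. The steel block is at (616,160) mm, angle 74.6°. The doming block is at (473,-70) mm, angle 36.6°. The board is at (611,-149) mm, angle 3.4°. The tool's closing line is now at 69°. Starting with the doming block.

arm_command --pt "20 -40 -5" --pt "20 -40 -5" --pt "20 -40 -5" --pt "20 -40 -5" --pt "20 -40 -5" --pt "20 -40 -5" --pt "20 -40 -5" --pt "20 -40 -5" --pt "20 -40 -5" --pt "20 -40 -5" --pt "20 -40 -5" --pt "20 -40 -5" --pt "20 -40 -5" --pt "20 -40 -5" --pt "4 0 0" --pt "0 0 0" --pt "0 0 0" --spin '[-2.3,-2.3,-2.3,-2.3,-2.3,-2.3,-2.3,-2.3,-2.3,-2.3,-2.3,-2.3,-2.3,-2.3,0,0,0]' --jaw 1 --squeeze 25

```text
time: 1.8
tool_pos: [0.4722, -0.0693, 0.3345]
tool_rot: [-3.141, -0.001, 2.213]
contact_force: [-0.1, 0.6, 0.1]
opening: 0.092
grip_force: 0.0
```

arm_command --pt "0.5 -0.5 -40" --pt "0 0 -40" --pt "0 0 -30" --pt "0 0 -20" --pt "0 0 -15" --pt "0 0 -5" --pt "0 0 0" --pt "0 0 0" --spin '[0,0,0,0,0,0,0,0]'

```text
time: 2.6
tool_pos: [0.4734, -0.0701, 0.1856]
tool_rot: [3.141, 0.001, 2.213]
contact_force: [0.5, 0.2, 0.1]
opening: 0.0918
grip_force: 0.0
```

arm_command --pt "0 0 0" --pt "0 0 0" --pt "0 0 0" --pt "0 0 0" --pt "0 0 0" --pt "0 0 0" --pt "0 0 0" --pt "0 0 0" --pt "0 0 0" --pt "0 0 0" --spin '[0,0,0,0,0,0,0,0,0,0]' --jaw -1

```text
time: 3.6
tool_pos: [0.4732, -0.0706, 0.1847]
tool_rot: [-3.142, -0.0, 2.212]
contact_force: [-0.7, -0.1, 0.5]
opening: 0.0459
grip_force: 25.0
```

arm_command --pt "0 0 10" --pt "0 0 30" --pt "0 0 40" --pt "0 0 20" --pt "17.8 28.8 0" --pt "17.8 28.8 0" --pt "17.8 28.8 0" --pt "17.8 28.8 0" --pt "17.8 28.8 0" --pt "17.8 28.8 0" --pt "17.8 28.8 0" --pt "17.8 28.8 0" --pt "0 0 0" --pt "0 0 0" --pt "0 0 0" --spin '[0,0,0,0,4.75,4.75,4.75,4.75,4.75,4.75,4.75,4.75,0,0,0]'

```text
time: 5.1
tool_pos: [0.6151, 0.1591, 0.2848]
tool_rot: [-3.141, -0.001, 2.874]
contact_force: [0.4, 0.1, -2.6]
opening: 0.0454
grip_force: 25.0
```

arm_command --pt "0 0 -30" --pt "0 0 -30" --pt "0 0 -12" --pt "0 0 -5" --pt "0 0 -2" --pt "0 0 -2" --pt "0 0 0" --pt "0 0 0" --spin '[0,0,0,0,0,0,0,0]'

```text
time: 5.9
tool_pos: [0.6159, 0.1598, 0.2046]
tool_rot: [3.141, 0.001, 2.875]
contact_force: [-0.4, 0.0, -0.6]
opening: 0.0459
grip_force: 25.0
```

arm_command --pt "0 0 -1" --pt "0 0 -1" --pt "0 0 0" --pt "0 0 0" --spin '[0,0,0,0]'

```text
time: 6.3
tool_pos: [0.6158, 0.1599, 0.2028]
tool_rot: [3.141, 0.001, 2.875]
contact_force: [-1.9, 0.5, 4.9]
opening: 0.0458
grip_force: 25.0
```

arm_command --pt "0 0 0" --pt "0 0 0" --pt "0 0 0" --pt "0 0 0" --pt "0 0 0" --pt "0 0 0" --pt "0 0 0" --pt "0 0 20" --pt "0 0 40" --pt "0 0 40" --pt "0 0 0" --spin '[0,0,0,0,0,0,0,0,0,0,0]' --jaw 1

```text
time: 7.4
tool_pos: [0.617, 0.1601, 0.3082]
tool_rot: [3.137, 0.01, 2.875]
contact_force: [1.8, -0.8, 0.2]
opening: 0.092
grip_force: 0.0
```

arm_command --pt "-19.4 4.8 0" --pt "-19.4 4.8 0" --pt "-19.4 4.8 0" --pt "-19.4 4.8 0" --pt "-19.4 4.8 0" --pt "-19.4 4.8 0" --pt "-19.4 4.8 0" --pt "-19.4 4.8 0" --pt "-19.4 4.8 0" --pt "-19.4 4.8 0" --pt "0 0 0" --pt "0 0 0" --pt "0 0 0" --spin '[-7.1,-7.1,-7.1,-7.1,-7.1,-7.1,-7.1,-7.1,-7.1,-7.1,-0.3,0,0]'

```text
time: 8.7
tool_pos: [0.4225, 0.2077, 0.3018]
tool_rot: [3.141, -0.0, 1.632]
contact_force: [0.1, 0.2, -0.5]
opening: 0.0917
grip_force: 0.0
```

arm_command --pt "0 0 -40" --pt "0 0 -40" --pt "0 0 -20" --pt "0 0 -12" --pt "0 0 -5" --pt "0 0 0" --pt "0 0 0" --spin '[0,0,0,0,0,0,0]'

```text
time: 9.4
tool_pos: [0.4222, 0.2078, 0.1852]
tool_rot: [3.14, -0.0, 1.631]
contact_force: [-0.2, -0.2, 0.5]
opening: 0.0917
grip_force: 0.0
```

arm_command --pt "0 0 -4" --pt "0 0 0" --pt "0 0 0" --spin '[0,0,0]'

```text
time: 9.7
tool_pos: [0.4217, 0.2079, 0.181]
tool_rot: [3.141, -0.0, 1.631]
contact_force: [0.5, 0.0, -0.7]
opening: 0.0918
grip_force: 0.0
```

arm_command --pt "0 0 0" --pt "0 0 0" --pt "0 0 0" --pt "0 0 0" --pt "0 0 0" --pt "0 0 0" --pt "0 0 0" --pt "0 0 0" --pt "0 0 0" --spin '[0,0,0,0,0,0,0,0,0]' --jaw -1

```text
time: 10.6
tool_pos: [0.4216, 0.2078, 0.1807]
tool_rot: [3.142, 0.0, 1.631]
contact_force: [-0.5, 0.0, 0.5]
opening: 0.0554
grip_force: 25.0
```

arm_command --pt "0 0 10" --pt "0 0 40" --pt "0 0 40" --pt "0 0 30" --pt "18.4 -27.2 0" --pt "18.4 -27.2 0" --pt "18.4 -27.2 0" --pt "18.4 -27.2 0" --pt "18.4 -27.2 0" --pt "18.4 -27.2 0" --pt "18.4 -27.2 0" --pt "18.4 -27.2 0" --pt "18.4 -27.2 0" --pt "18.4 -27.2 0" --pt "0 0 0" --pt "0 0 0" --pt "0 0 0" --spin '[0,0,0,0,0,0,0,0,0,0,0,0,0,0,0,0,0]'

```text
time: 12.3
tool_pos: [0.6051, -0.0634, 0.3009]
tool_rot: [-3.141, -0.001, 1.631]
contact_force: [-0.7, 0.5, -1.1]
opening: 0.0553
grip_force: 25.0
```

arm_command --pt "0 0 -40" --pt "0 0 -40" --pt "0 0 -15" --pt "0 0 -8" --pt "0 0 -2" --pt "0 0 -1" --pt "0 0 0" --pt "0 0 0" --spin '[0,0,0,0,0,0,0,0]'

```text
time: 13.1
tool_pos: [0.6059, -0.0642, 0.1959]
tool_rot: [3.14, 0.001, 1.631]
contact_force: [0.6, -0.9, -0.9]
opening: 0.0557
grip_force: 25.0
```

arm_command --pt "0 0 -1" --pt "0 0 -1" --pt "0 0 -0.7" --pt "0 0 0" --pt "0 0 0" --spin '[0,0,0,0,0]'

```text
time: 13.6
tool_pos: [0.6057, -0.0642, 0.1928]
tool_rot: [3.141, 0.0, 1.631]
contact_force: [-1.3, 0.3, 5.8]
opening: 0.0555
grip_force: 25.0
```

arm_command --pt "0 0 0" --pt "0 0 0" --pt "0 0 0" --pt "0 0 0" --pt "0 0 0" --pt "0 0 0" --pt "0 0 0" --pt "0 0 20" --pt "0 0 40" --pt "0 0 40" --pt "0 0 0" --pt "0 0 0" --spin '[0,0,0,0,0,0,0,0,0,0,0,0]' --jaw 1

```text
time: 14.8
tool_pos: [0.6057, -0.0642, 0.2931]
tool_rot: [3.139, 0.001, 1.631]
contact_force: [-0.2, 1.0, -0.9]
opening: 0.0916
grip_force: 0.0
```

arm_command --pt "-24.8 -17.6 0" --pt "-24.8 -17.6 0" --pt "-24.8 -17.6 0" --pt "-24.8 -17.6 0" --pt "-24.8 -17.6 0" --pt "-24.8 -17.6 0" --pt "-24.8 -17.6 0" --pt "-24.8 -17.6 0" --pt "0 0 0" --pt "0 0 -40" --pt "0 0 -40" --pt "0 0 -20" --pt "0 0 -9" --pt "0 0 -3" --pt "0 0 0" --pt "0 0 0" --spin '[0,0,0,0,0,0,0,0,0,0,0,0,0,0,0,0]'

```text
time: 16.4
tool_pos: [0.4077, -0.2051, 0.1808]
tool_rot: [3.14, 0.001, 1.631]
contact_force: [0.5, -0.2, 0.0]
opening: 0.092
grip_force: 0.0
```

arm_command --pt "0 0 0" --pt "0 0 0" --pt "0 0 0" --pt "0 0 0" --pt "0 0 0" --pt "0 0 0" --pt "0 0 0" --pt "0 0 0" --pt "0 0 0" --pt "0 0 0" --pt "0 0 0" --spin '[0,0,0,0,0,0,0,0,0,0,0]' --jaw -1

```text
time: 17.5
tool_pos: [0.4072, -0.205, 0.18]
tool_rot: [3.142, -0.0, 1.631]
contact_force: [0.4, -0.3, -0.3]
opening: 0.0394
grip_force: 25.0
```

arm_command --pt "0 0 10" --pt "0 0 40" --pt "0 0 40" --pt "0 0 20" --pt "24.8 17.6 0" --pt "24.8 17.6 0" --pt "24.8 17.6 0" --pt "24.8 17.6 0" --pt "24.8 17.6 0" --pt "24.8 17.6 0" --pt "24.8 17.6 0" --pt "24.8 17.6 0" --pt "0 0 0" --pt "0 0 0" --pt "0 0 -40" --pt "0 0 -20" --pt "0 0 -7" --pt "0 0 -3" --pt "0 0 0" --pt "0 0 0" --spin '[0,0,0,0,0,0,0,0,0,0,0,0,0,0,0,0,0,0,0,0]'

```text
time: 19.5
tool_pos: [0.6059, -0.0645, 0.2214]
tool_rot: [3.139, 0.001, 1.63]
contact_force: [-0.3, 0.1, 0.7]
opening: 0.0393
grip_force: 25.0
```

arm_command --pt "0 0 -1" --pt "0 0 -1" --pt "0 0 0" --pt "0 0 0" --spin '[0,0,0,0]'

```text
time: 19.9
tool_pos: [0.6057, -0.0642, 0.2181]
tool_rot: [3.141, 0.0, 1.631]
contact_force: [-0.6, -0.1, -0.5]
opening: 0.0396
grip_force: 25.0
```

arm_command --pt "0 0 -0.7" --pt "0 0 0" --pt "0 0 0" --spin '[0,0,0]'

```text
time: 20.2
tool_pos: [0.6057, -0.0642, 0.218]
tool_rot: [3.141, 0.0, 1.631]
contact_force: [-2.1, -0.1, 4.9]
opening: 0.0393
grip_force: 25.0
```

arm_command --pt "0 0 0" --pt "0 0 0" --pt "0 0 0" --pt "0 0 0" --pt "0 0 0" --pt "0 0 0" --pt "0 0 0" --pt "0 0 20" --pt "0 0 40" --pt "0 0 40" --pt "0 0 0" --pt "0 0 0" --spin '[0,0,0,0,0,0,0,0,0,0,0,0]' --jaw 1

```text
time: 21.4
tool_pos: [0.6057, -0.0642, 0.3183]
tool_rot: [3.139, 0.001, 1.631]
contact_force: [0.2, 0.2, 0.0]
opening: 0.0916
grip_force: 0.0
```

arm_command --pt "-22.5 23.1 0" --pt "-22.5 23.1 0" --pt "-22.5 23.1 0" --pt "-22.5 23.1 0" --pt "-22.5 23.1 0" --pt "-22.5 23.1 0" --pt "0 0 0" --pt "0 0 0" --pt "0 0 -40" --pt "0 0 -40" --pt "0 0 -30" --pt "0 0 -15" --pt "0 0 -7" --pt "0 0 -2" --pt "0 0 0" --pt "0 0 0" --spin '[0,0,0,0,0,0,0,0,0,0,0,0,0,0,0,0]'

```text
time: 23.0
tool_pos: [0.4711, 0.0743, 0.1841]
tool_rot: [3.14, 0.0, 1.63]
contact_force: [0.4, -0.8, -0.9]
opening: 0.0917
grip_force: 0.0
```

arm_command --pt "0 0 0" --pt "0 0 0" --pt "0 0 0" --pt "0 0 0" --pt "0 0 0" --pt "0 0 0" --pt "0 0 0" --pt "0 0 0" --pt "0 0 0" --pt "0 0 0" --pt "0 0 0" --spin '[0,0,0,0,0,0,0,0,0,0,0]' --jaw -1 --squeeze 35

```text
time: 24.1
tool_pos: [0.4707, 0.0744, 0.1833]
tool_rot: [3.141, 0.0, 1.631]
contact_force: [0.4, 0.3, -0.6]
opening: 0.0349
grip_force: 35.0
```

arm_command --pt "0 0 10" --pt "0 0 40" --pt "0 0 40" --pt "0 0 20" --pt "14.5 -30.8 0" --pt "14.5 -30.8 0" --pt "14.5 -30.8 0" --pt "14.5 -30.8 0" --pt "14.5 -30.8 0" --pt "14.5 -30.8 0" --pt "14.5 -30.8 0" --pt "14.5 -30.8 0" --pt "14.5 -30.8 0" --pt "14.5 -30.8 0" --pt "0 0 0" --pt "0 0 0" --pt "0 0 0" --spin '[0,0,0,0,0,0,0,0,0,0,0,0,0,0,0,0,0]'

```text
time: 25.8
tool_pos: [0.6152, -0.2327, 0.2933]
tool_rot: [-3.141, -0.001, 1.631]
contact_force: [0.8, 0.3, -1.8]
opening: 0.0352
grip_force: 35.0
```

arm_command --pt "0 0 -40" --pt "0 0 -30" --pt "0 0 -15" --pt "0 0 -8" --pt "0 0 -2" --pt "0 0 -1" --pt "0 0 0" --pt "0 0 0" --spin '[0,0,0,0,0,0,0,0]'

```text
time: 26.6
tool_pos: [0.6159, -0.2337, 0.1985]
tool_rot: [3.14, 0.001, 1.631]
contact_force: [0.5, -0.5, -2.2]
opening: 0.0352
grip_force: 35.0
```

arm_command --pt "0 0 -1" --pt "0 0 -1" --pt "0 0 -0.7" --pt "0 0 0" --pt "0 0 0" --spin '[0,0,0,0,0]'

```text
time: 27.1
tool_pos: [0.6157, -0.2337, 0.1953]
tool_rot: [3.141, 0.0, 1.631]
contact_force: [-2.0, 1.0, 5.4]
opening: 0.0351
grip_force: 35.0
```

arm_command --pt "0 0 0" --pt "0 0 0" --pt "0 0 0" --pt "0 0 0" --pt "0 0 0" --pt "0 0 0" --pt "0 0 0" --pt "0 0 20" --pt "0 0 40" --pt "0 0 40" --pt "0 0 20" --pt "0 0 0" --spin '[0,0,0,0,0,0,0,0,0,0,0,0]' --jaw 1

```text
time: 28.3
tool_pos: [0.6163, -0.2339, 0.3188]
tool_rot: [3.135, 0.004, 1.631]
contact_force: [0.6, -0.2, 0.8]
opening: 0.0918
grip_force: 0.0
```

arm_command --pt "-14.9 42 0" --pt "-14.9 42 0" --pt "-14.9 42 0" --pt "-14.9 42 0" --pt "-14.9 42 0" --pt "-14.9 42 0" --pt "-14.9 42 0" --pt "-14.9 42 0" --pt "-14.9 42 0" --pt "-14.9 42 0" --pt "-14.9 42 0" --pt "-14.9 42 0" --pt "-14.9 42 0" --pt "-14.9 42 0" --pt "0 0 0" --pt "0 0 0" --pt "0 0 0" --spin '[0,0,0,0,0,0,0,0,0,0,0,0,0,0,0,0,0]'

```text
time: 30.0
tool_pos: [0.4072, 0.3535, 0.3138]
tool_rot: [-3.14, 0.001, 1.63]
contact_force: [-1.2, 0.2, -0.7]
opening: 0.0922
grip_force: 0.0
```

arm_command --pt "0 0 -40" --pt "0 0 -40" --pt "0 0 -30" --pt "0 0 -14" --pt "0 0 -6" --pt "0 0 0" --pt "0 0 0" --spin '[0,0,0,0,0,0,0]'

```text
time: 30.7
tool_pos: [0.4077, 0.3541, 0.1855]
tool_rot: [3.14, -0.001, 1.63]
contact_force: [0.5, -0.1, -0.7]
opening: 0.092
grip_force: 0.0
```

arm_command --pt "0 0 0" --pt "0 0 0" --pt "0 0 0" --pt "0 0 0" --pt "0 0 0" --pt "0 0 0" --pt "0 0 0" --pt "0 0 0" --pt "0 0 0" --pt "0 0 0" --pt "0 0 0" --spin '[0,0,0,0,0,0,0,0,0,0,0]' --jaw -1 --squeeze 30

```text
time: 31.8
tool_pos: [0.407, 0.3544, 0.1846]
tool_rot: [3.142, -0.0, 1.631]
contact_force: [-0.2, 0.3, 0.1]
opening: 0.0397
grip_force: 30.0
```

arm_command --pt "0 0 10" --pt "0 0 40" --pt "0 0 40" --pt "0 0 30" --pt "16.9 -41.9 0" --pt "16.9 -41.9 0" --pt "16.9 -41.9 0" --pt "16.9 -41.9 0" --pt "16.9 -41.9 0" --pt "16.9 -41.9 0" --pt "16.9 -41.9 0" --pt "16.9 -41.9 0" --pt "16.9 -41.9 0" --pt "16.9 -41.9 0" --pt "16.9 -41.9 0" --pt "16.9 -41.9 0" --pt "0 0 0" --pt "0 0 0" --pt "0 0 0" --spin '[0,0,0,0,0,0,0,0,0,0,0,0,0,0,0,0,0,0,0]'

```text
time: 33.7
tool_pos: [0.6094, -0.1475, 0.3048]
tool_rot: [-3.141, -0.001, 1.631]
contact_force: [0.9, -0.2, -1.0]
opening: 0.0393
grip_force: 30.0
```

```bash
python3 - <<'E'
from cell import *
import cv2,numpy as np
from h import *
c=read_camera("scene");cv2.imwrite("pics/s1.png",c["img"][:,:,::-1]);print(observe()["tool_pos"])
E
```

```text
[ 0.60950001 -0.14717281  0.30487454]
```

View pics/s1.png

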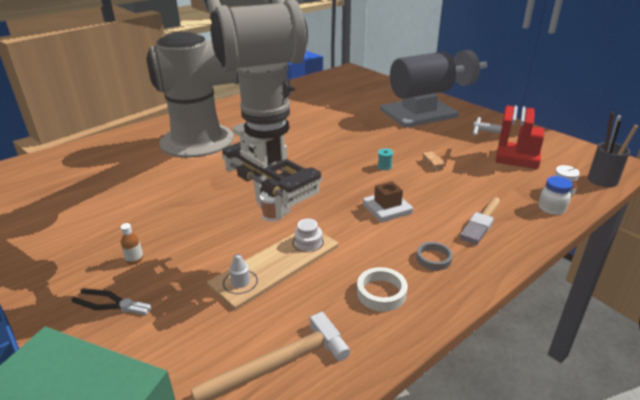

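The doming block is on the steel block (388,195), the tins are stacked (308,235), the cone is in its ring (239,272), and the spool is held above mid-board.

arm_command --pt "0.6 -1 -40" --pt "0 0 -40" --pt "0 0 -15" --pt "0 0 -8" --pt "0 0 -2" --pt "0 0 0" --pt "0 0 -1" --pt "0 0 -1" --pt "0 0 -0.9" --pt "0 0 0" --pt "0 0 0" --spin '[0,0,0,0,0,0,0,0,0,0,0]'

```text
time: 34.85
tool_pos: [0.6104, -0.1494, 0.1968]
tool_rot: [3.141, 0.0, 1.631]
contact_force: [-0.2, -0.1, -0.5]
opening: 0.0395
grip_force: 30.0
```

arm_command --pt "0 0 -0.7" --pt "0 0 0" --pt "0 0 0" --spin '[0,0,0]'

```text
time: 35.15
tool_pos: [0.6105, -0.1494, 0.1966]
tool_rot: [3.141, 0.0, 1.631]
contact_force: [-1.1, 2.1, 5.3]
opening: 0.0396
grip_force: 30.0
```

arm_command --pt "0 0 0" --pt "0 0 0" --pt "0 0 0" --pt "0 0 0" --pt "0 0 0" --pt "0 0 0" --pt "0 0 0" --pt "0 0 20" --pt "0 0 40" --pt "0 0 40" --pt "-40 0 20" --pt "-40 0 0" --pt "-40 0 0" --pt "-40 0 0" --pt "-40 0 0" --pt "0 0 0" --spin '[0,0,0,0,0,0,0,0,0,0,0,0,0,0,0,0]' --jaw 1

```text
time: 36.75
tool_pos: [0.4065, -0.1485, 0.3158]
tool_rot: [-3.138, -0.002, 1.629]
contact_force: [-0.2, 0.5, -0.5]
opening: 0.0918
grip_force: 0.0
```

arm_command --pt "0 40 10" --pt "0 40 10" --pt "0 40 10" --pt "0 40 0" --pt "0 40 0" --pt "0 40 0" --pt "0 40 0" --pt "0 40 0" --pt "0 40 0" --pt "0 40 0" --pt "0 40 0" --pt "0 40 0" --pt "0 40 0" --pt "0 0 0" --pt "0 0 0" --spin '[0,0,0,0,0,0,0,0,0,0,0,0,0,0,0]'

```text
time: 38.25
tool_pos: [0.4103, 0.3715, 0.3456]
tool_rot: [-3.141, 0.0, 1.633]
contact_force: [0.0, -0.6, 0.1]
opening: 0.092
grip_force: 0.0
```

```bash
python3 - <<'E'
from cell import *
from h import *
c=read_camera("top");cv2.imwrite("pics/t1.png",c["img"][:,:,::-1])
L=np.array([.6107,-.1492]);a=np.radians(3.4);R=np.array([[np.cos(a),np.sin(a)],[-np.sin(a),np.cos(a)]])
for n,s,z in(("dome",(275,158),.058),("stin",(363,155),.058),("ltin",(363,155),.038),("spool",(396,154),.056),("cone",(429,150),.07)):
    t=top(c,s,z,24,.005);print(n,t["mean"],t["rect"],t["size"],t["ang"],t["z"],"board:",(R@(t["mean"]-L)).round(4))
E
```

```text
dome [0.6166 0.1608] [616.3 160.7] [47.1 46.7] 74.3 0.057 board: [0.0243 0.3091]
stin [ 0.6058 -0.0646] [606.  -63.8] [36.8 37.5] 88.3 0.0584 board: [0.0001 0.0847]
ltin [ 0.6056 -0.0635] [605.4 -63.7] [54.8 53.3] 88.5 0.0541 board: [-0.      0.0859]
spool [ 0.6108 -0.1496] [ 610.5 -149.9] [36.7 40.1] 87.8 0.0563 board: [ 0.0001 -0.0004]
cone [ 0.6145 -0.232 ] [ 615.1 -232.9] [15.4 15.8] 43.6 0.0706 board: [-0.0011 -0.0829]
```

View pics/t1.png

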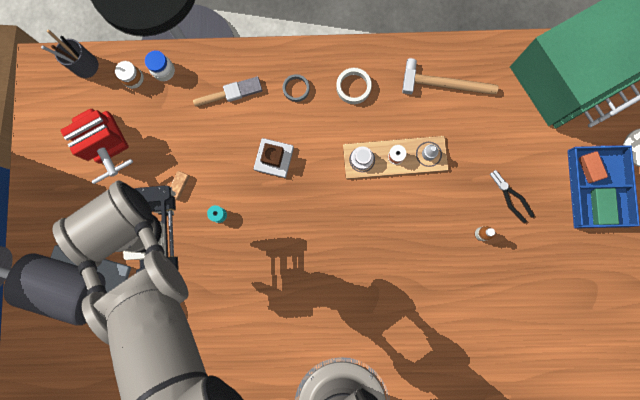

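The top view shows everything in place to within a few mm: doming block (273,155), tins (362,157), spool (398,153), cone (430,151). The bottle and bar have not moved.

```bash
python3 -c "
from cell import *
print(hand_in())"
```

```text
the job is handed in; nothing more can be done
None
```

The bench is set out for doming and the job is handed in: by the last top-camera check every piece is within about 3 mm of its target and released, and the bottle and bar look unmoved, but `hand_in()` returned no verdict.

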